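Snap the lamp cover back onto the cold-light source

TASK

The lamp in the microscope's cold-light source has been changed, and its cover must go back on: pick the cover up by its rib, feel for the two snap hooks with its slots, and push it straight down, without forcing it, until both sides click and it sits flat and fully home. Then let go; leave the brush jar, the bottle and the old lamp where they stand.

Things in the scene. Friction and masses are not known exactly. Their poses are not given: they have to be found in the camera images.
- source: Cold-light source: fixed black box, 180 (x) by 140 (y) mm, its flat deck 112 mm above the bench. Origin: on the bench under its middle; x runs from the control panel to the fan grille, z up. In the deck a lamp well, 68 by 104 mm, stands open; in it two springy snap hooks rise from the lamp carriage, which is clamped anywhere up to 9 mm either way along x from the middle (not tracked: look or feel).
- seat (a point): Middle of the deck, on its surface (112 mm up), axes as the source. Hooks: 11 mm wide (x), one at y +40, one at y -40 mm (outer faces of their 3.5 mm stems). Heads jut 3.5 mm outward, catch 13.5 mm and tip 24 mm above the deck, the outer side sloping so that the slots ride down it. They bend inward in y, not in x. The cover may end off the middle in x, where the hooks are.
- cover: Lamp cover: grey vented pan, 94 (x) by 120 (y) by 12 mm, 0.09 kg, flat on the bench, top plate 4 mm thick. Origin: centre of its underside (rim). Grip rib on top along y: 14 (x) by 46 (y) mm, from 12 to 42 mm up. Slots through the plate at both ends: 14 mm wide (x), from y 27 to 41 and -27 to -41 mm. Fits either way round; its slots clear the hooks by 1.5 mm each way in x.
- cover_left (a point): Point in the plane of the cover's underside rim, 50 mm from its centre towards its +y end. Home, the rim lies on the deck at both ends and each hook has sprung out over the plate. With slots missed the plate stops on the hook tips, rim 16 mm above the deck; with hooks in the slots it goes lower, rubbing from about 10 mm on.
- cover_right (a point): The same point at the -y end. Pressing both hooks through takes 8 to 15 N in all, hardest with the rim about 7 mm above the deck; they click when the rim is 1.5 mm above it, then the rim lands on the hard deck. More than 25 N between cover and source breaks the hooks.
- brush_jar: bystander: glass jar, 72 mm across, 90 mm high, with brushes standing in it up to 210 mm. Origin: centre of its underside.
- reagent: bystander: small capped amber bottle, 50 mm across, 95 mm high. Origin: centre of its underside.
- old_lamp: bystander: the burnt-out reflector lamp, standing on its 50 mm rim, 48 mm high. Origin: centre of its underside.

How it is judged:
By the outcome, as a careful person would: the job done as asked, in the order asked, and still so for the second after the job is handed in, with the robot touching nothing.
It also fails if it takes over 64 s, if anything falls off the work surface, if the arm or the gripper's body presses on something with over 40 N, if the wrist force passes 120 N, or if a joint passes its speed limit or range.

ROBOT

A 7-joint arm with a two-finger parallel gripper is mounted at the origin on the work surface. World frame = base frame: x ahead of the robot, y to its left, z up, the work surface at z = 0. Lengths are in mm, angles in rad, forces in N, time in s.
With the tool pointing down it reaches from about 400 to 875 mm from the base axis. Payload 4.4 kg.
Tool frame: the origin (TCP) lies at the very end of the fingers, on their centre line; the grasp point (between the pads) lies 19 mm behind it; y points along the fingers, z is the direction in which the jaws open and shut, and the axes are right-handed (so a half turn about y gives the same grasp; the last joint's range is limited). The gripper opens to 85 mm and grips with 20 to 120 N. Pads are 22 mm wide; open, the fingers measure 114 mm over their backs; the gripper's body (76 mm by 85 mm) begins 54 mm behind the grasp point. The pads swing forward as they close: fully open they stand 13 mm farther back than shut.
Start: joints at [-1.316, 0.628, 0.038, 1.517, -0.027, 0.996, -0.02], TCP at [204.938, 616.862, 231.313] pointing down, gripper open.
Joint ranges: [-3.06, 3.06], [-0.37, 2.12], [-1.25, 1.32], [0.18, 2.47], [-1.1, 4.24], [0.23, 1.98], [-2.94, 2.94]. Speed limits (rad/s): [2.57, 2.57, 3.14, 3.14, 3.14, 3.14, 3.14].

INTERFACE

Orientations are given as [roll, pitch, yaw] about the fixed x, y, z axes, in that order (R = Rz(yaw) Ry(pitch) Rx(roll)).
In Python, from cell import ctrl, imaging, finish_job gives the robot as it stands.
- The arm moves only by the shell command python3 -m inch 'ROWS'. ROWS is JSON, one flat list of numbers, 7 for each row, row after row: the opening, from 0 (shut) to 1 (fully open), then the shift along the tool's x, y, z in cm, then the turn, a rotation vector about the tool's x, y, z in degrees. A call has 1 to 12 rows; each row is the pose to reach, as a shift and turn from the pose commanded when the call began, along the tool's axes at that moment; what a row does not reach only later rows make up. A row lasts 1/10 s, in which the tool goes at most 50 mm and 8.59 degrees, less where a joint would pass 70% of its speed; a pose out of reach is approached as far as the arm can. A call with a gripper value outside its range is refused whole. The fingers move at their own pace and stop on an object; the grip force is fixed at half the most. Time passes only in rows, so rows that repeat a pose let the fingers close. It gives the time, the measured TCP pose, the force and the opening at its end, in the units of the state.
- ctrl.read_state(): the state, without advancing time (a new reading comes with each control period).
- imaging.get_image(name): name is "scene" or "top"; returns a dict with "img" (400x640x3 uint8, red, green, blue), "fx", "fy", "cx", "cy" (pixels), "R" (3x3) and "t" (3): a world point X has camera coordinates R X + t. Camera axes: x right, y down, z forward; pixel columns grow to the right and rows downward; lengths in mm; the calibration is good to about 2 mm. A picture is of the moment at which its call begins. There is no depth.
- finish_job(): hands the job in, once; it reports no verdict.
The state is a dict: "clock": time; "qpos": joint angles; "qd": joint speeds; "tau": joint torques, N m; "eef_pos": TCP position; "tool_rot": TCP orientation; "force": force on the tool from outside, world axes, zero at the start; "torque": the same for the moment, N m; "width": finger opening in mm.
Only numpy, scipy, OpenCV 4.12 (cv2) and the standard library are available. Lean on these libraries where they do the work, as an engineer would, in place of code of your own. Each camera call takes 0.05 s, during which the arm holds its last target.

## Working session

There is one attempt and no reset: what is moved stays moved. The work goes in short steps, Python scripts to look and compute and a shell command to move; the robot and the scene stay as the last step left them, time stands still between calls to the robot, and variables do not carry over. Pictures are saved under pics/ and viewed, and the job is handed in when it is done.

```bash
mkdir -p pics; ls
python3 - <<'E'
from cell import ctrl, imaging
import cv2,json,numpy as np
s=ctrl.read_state()
for k,v in s.items(): print(k,np.round(v,3))
for n in("scene","top"):
    d=imaging.get_image(n); cv2.imwrite(f"pics/{n}0.png",d["img"][:,:,::-1])
    print(n,d["fx"],d["fy"],d["cx"],d["cy"],np.round(d["R"],4).tolist(),np.round(d["t"],2).tolist())
E
```

```text
pics
clock 0.0
qpos [-1.316  0.629  0.038  1.518 -0.027  0.996 -0.02 ]
qd [-0.001 -0.    -0.     0.002 -0.001 -0.001 -0.   ]
tau [-0.0000e+00 -5.6340e+01  1.2260e+00 -1.9344e+01  1.1000e-02  1.0000e-02
  0.0000e+00]
eef_pos [204.708 616.268 230.393]
tool_rot [-1.573 -0.    -0.321]
force [-0.45  -1.33   0.059]
torque [-0.018  0.006  0.008]
width 85.284
scene 414.30472367374057 414.30472367374057 318.7071954861746 199.09428580475378 [[-0.4826, 0.8758, -0.0021], [0.7548, 0.4147, -0.5082], [-0.4443, -0.2469, -0.8612]] [305.08, -415.24, 1517.53]
top 413.10424025312045 413.10424025312045 317.09381859737357 196.24395454063344 [[0.0718, -0.9974, -0.0018], [-0.9713, -0.0695, -0.2274], [0.2267, 0.018, -0.9738]] [-43.88, 629.61, 918.58]
```

View pics/scene0.png

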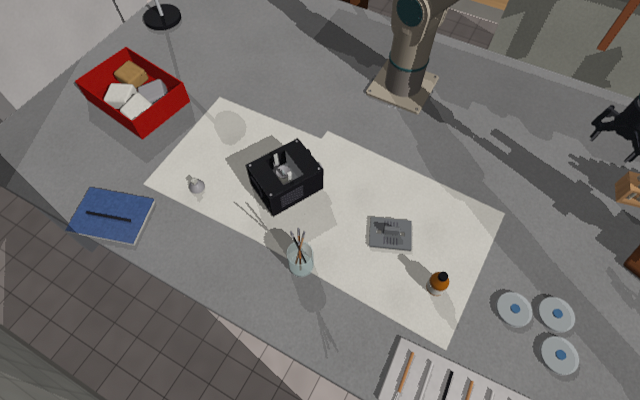

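View pics/top0.png

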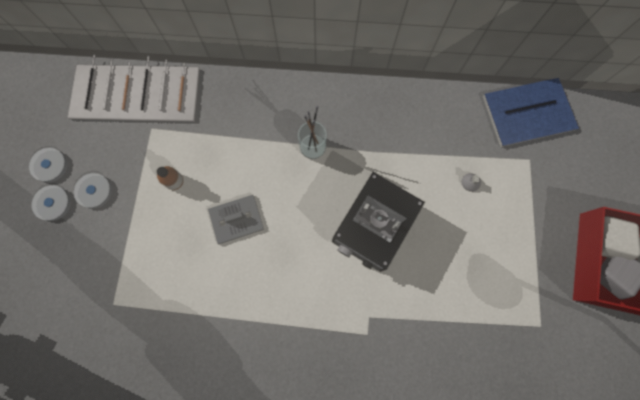

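Run:
```python
import cv2
a=cv2.imread("pics/scene0.png");b=cv2.imread("pics/top0.png")
c=lambda im,x,y,w,h,k:cv2.resize(im[y:y+h,x:x+w],None,fx=k,fy=k,interpolation=cv2.INTER_CUBIC)
cv2.imwrite("pics/s_src.png",c(a,235,130,100,90,8)[:600])
cv2.imwrite("pics/t_src.png",c(b,325,165,110,110,5))
cv2.imwrite("pics/s_cov.png",c(a,355,205,70,55,10))
cv2.imwrite("pics/t_cov.png",c(b,200,185,75,65,9))
```

```text
(no output)
```

View pics/s_src.png

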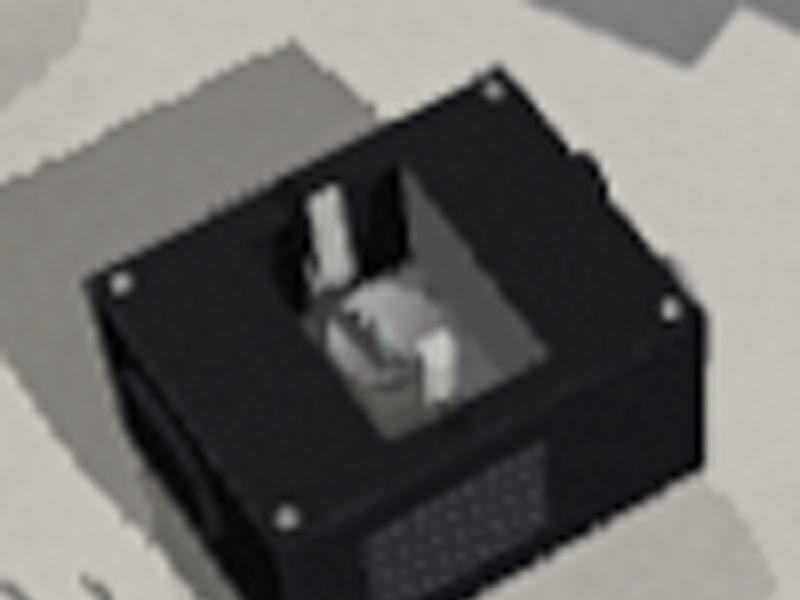

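View pics/t_src.png

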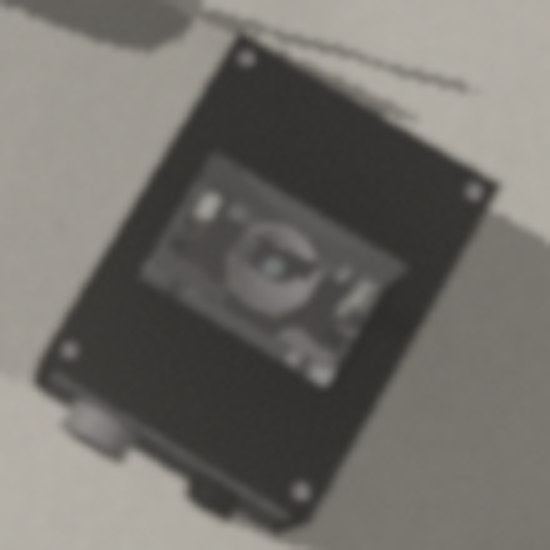

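View pics/s_cov.png

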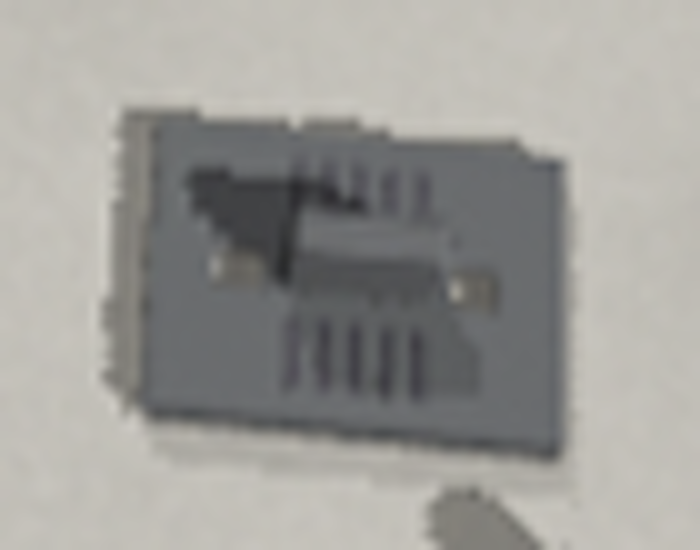

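View pics/t_cov.png

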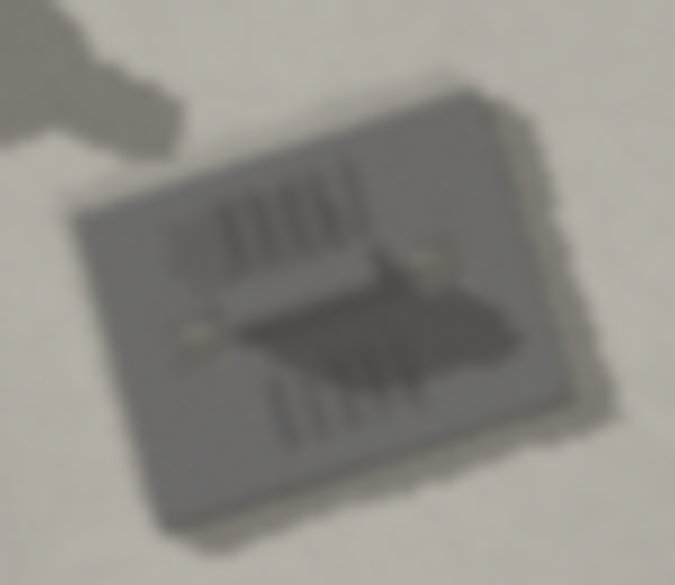

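```bash
cat > h.py <<'E'
import numpy as np, cv2
from scipy.optimize import least_squares
C={"scene":(414.305,318.707,199.094,[[-0.4826,0.8758,-0.0021],[0.7548,0.4147,-0.5082],[-0.4443,-0.2469,-0.8612]],[305.08,-415.24,1517.53]),
"top":(413.104,317.094,196.244,[[0.0718,-0.9974,-0.0018],[-0.9713,-0.0695,-0.2274],[0.2267,0.018,-0.9738]],[-43.88,629.61,918.58])}
def proj(n,X):
    f,cx,cy,R,t=C[n]; c=np.atleast_2d(X)@np.array(R).T+np.array(t)
    return np.c_[f*c[:,0]/c[:,2]+cx,f*c[:,1]/c[:,2]+cy]
def P(n):
    f,cx,cy,R,t=C[n]; return np.array([[f,0,cx],[0,f,cy],[0,0,1.]])@np.c_[R,t]
def tri(a,b): # scene px, top px
    X=cv2.triangulatePoints(P("scene"),P("top"),np.array(a,float).reshape(-1,2).T,np.array(b,float).reshape(-1,2).T)
    return (X[:3]/X[3]).T
def unc(p,x0,y0,k): return (np.array(p,float)+.5)/k-.5+[x0,y0]
def ray(n,px,z):
    f,cx,cy,R,t=C[n];R=np.array(R);o=-R.T@np.array(t)
    px=np.atleast_2d(px); d=np.c_[(px-[cx,cy])/f,np.ones(len(px))]@R
    return o+d*((z-o[2])/d[:,2])[:,None]
E
python3 - <<'E'
from h import *
np.set_printoptions(precision=1,suppress=True)
ss=unc([(287,517),(671,309),(494,90),(121,283)],235,130,8); st=unc([(247,58),(69,349),(301,491),(474,191)],325,165,5)
X=tri(ss,st);print("screws\n",X, X.mean(0)); 
print("lens",[np.linalg.norm(X[i]-X[(i+1)%4]) for i in range(4)])
for n,p in(("scene",ss),("top",st)):
    Y=ray(n,p,112);v=(Y[0]-Y[1])+(Y[3]-Y[2]); w=(Y[0]-Y[3])+(Y[1]-Y[2])
    print(n,Y.mean(0),np.degrees(np.arctan2(v[1],v[0])),np.degrees(np.arctan2(-w[0],w[1])),np.linalg.norm(v)/2,np.linalg.norm(w)/2)
hs=unc([(437,335),(325,190)],235,130,8);ht=unc([(207,207),(360,290)],325,165,5)
print("hooks",tri(hs,ht))
print(ray("scene",hs,136),ray("top",ht,136))
cs=unc([(150,118),(565,155),(562,445),(148,410)],355,205,10);ct=unc([(575,400),(165,530),(75,212),(480,92)],200,185,9)
X=tri(cs,ct);print("cov",X,X.mean(0),[np.linalg.norm(X[i]-X[(i+1)%4]) for i in range(4)])
for n,p in(("scene",cs),("top",ct)):
    Y=ray(n,p,12);v=(Y[0]-Y[1])+(Y[3]-Y[2]); w=(Y[0]-Y[3])+(Y[1]-Y[2])
    print(n,Y.mean(0),np.degrees(np.arctan2(v[1],v[0])),np.degrees(np.arctan2(-w[0],w[1])),np.linalg.norm(v)/2,np.linalg.norm(w)/2)
ls=unc([(235,265),(473,290)],355,205,10);lt=unc([(430,268),(200,335)],200,185,9)
print("slots",tri(ls,lt),ray("scene",ls,12),ray("top",lt,12))
E
```

```text
screws
 [[ 678.5 -127.5  113.6]
 [ 537.1  -53.3  112.7]
 [ 481.4 -159.8  112.6]
 [ 623.  -233.8  112.5]] [ 580.  -143.6  112.9]
lens [np.float64(159.69144162556194), np.float64(120.1924407518851), np.float64(159.7169404030793), np.float64(119.95424021265511)]
scene [ 579.5 -143.6  112. ] -27.677253762162543 -27.508733489384323 159.58303891424686 119.80410676978879
top [ 580.3 -144.   112. ] -27.684592138559616 -27.704741429993874 160.1088514860069 120.11490828036568
hooks [[ 601.5 -110.3  138.3]
 [ 568.3 -178.   140.3]]
[[ 600.4 -111.6  136. ]
 [ 565.6 -179.5  136. ]] [[ 601.9 -110.2  136. ]
 [ 569.3 -179.2  136. ]]
cov [[552.5 130.    8.4]
 [507.2 241.   11.1]
 [594.4 276.5  12.7]
 [638.3 168.    6.3]] [573.1 203.9   9.6] [np.float64(119.94528280857314), np.float64(94.13605473400489), np.float64(117.18925433931872), np.float64(93.90320386622919)]
scene [574.1 204.5  12. ] -66.75778277897359 113.4202772350742 119.73516706867801 93.94060223108058
top [572.8 203.1  12. ] -68.40728616260783 112.7195234846925 117.91880983709201 93.7062666875915
slots [[586.4 173.3  12.4]
 [562.1 236.   14.4]] [[586.8 172.   12. ]
 [560.9 235.7  12. ]] [[585.9 174.7  12. ]
 [562.3 236.7  12. ]]
```

Run:
```python
from h import *
np.set_printoptions(precision=1,suppress=True)
# bystanders rough
print("jar base",ray("scene",[(300,272)],0),ray("top",[(313,152)],45))
print("bottle",tri([(443,276)],[(163,172)]))
print("lamp",tri([(190,180)],[(471,182)]))
cs=unc([(150,118),(565,155),(562,445),(148,410)],355,205,10);ct=unc([(575,400),(165,530),(75,212),(480,92)],200,185,9)
ls=unc([(235,265),(473,290)],355,205,10);lt=unc([(430,268),(200,335)],200,185,9)
M=np.array([(-47,-60,12),(-47,60,12),(47,60,12),(47,-60,12),(0,-34,12),(0,34,12)],float)
def T(p):
    c,s=np.cos(p[2]),np.sin(p[2]);return M@np.array([[c,-s,0],[s,c,0],[0,0,1]]).T+[p[0],p[1],0]
def f(p,w):
    r=[]
    if "s" in w:r.append(proj("scene",T(p))-np.r_[cs,ls])
    if "t" in w:r.append(proj("top",T(p))-np.r_[ct,lt])
    return np.concatenate(r).ravel()
for w in("st","s","t"):
    r=least_squares(f,[573,204,.39],args=(w,));print(w,r.x[:2],np.degrees(r.x[2]),np.abs(r.fun).max())
```

```text
jar base [[800.7  33.4   0. ]] [[751.5  20.4  45. ]]
bottle [[660.9 376.3  85. ]]
lamp [[ 712.4 -395.2   26.4]]
st [573.5 204.1] 22.45371221320891 0.9726803182395258
s [574.  204.3] 23.22245161599492 0.60342967192571
t [573.3 204. ] 21.92461571183791 0.992550456906514
```

```bash
python3 -m inch '[1,2,0.3,-1.15,0,2,0, 1,6,1,-3.45,0,6,0, 1,10.3,2,-5.9,0,10.5,0, 1,14.6,3,-8.4,0,15,0, 1,18.9,4,-10.9,0,19.5,0, 1,23.2,5,-13.3,0,24,0, 1,27.5,6,-15.8,0,28.5,0, 1,31.8,7,-18.3,0,33,0, 1,36.1,8,-20.7,0,37.5,0, 1,40.4,9,-23.2,0,42,0, 1,44.7,9.7,-25.7,0,46,0, 1,48,10.1,-27.6,0,49.2,0]'; python3 -m inch '[1,0,0,0,0,0,0, 1,0,0,0,0,0,0, 1,0,0,0,0,0,0]'
```

```text
clock: 1.3
eef_pos: [574.4, 200.8, 129.3]
tool_rot: [-1.572, -0.001, -1.184]
force: [0.2, 0.0, -0.2]
width: 85.5
clock: 1.6
eef_pos: [572.3, 205.1, 130.0]
tool_rot: [-1.572, 0.001, -1.178]
force: [0.3, 0.8, -0.5]
width: 85.3
```

```bash
cat > look.py <<'E'
import sys,cv2,numpy as np
from cell import imaging,ctrl
tag=sys.argv[1]; 
for n,(x,y,w,h) in (("scene",map(int,sys.argv[2].split(","))),("top",map(int,sys.argv[3].split(",")))):
    d=imaging.get_image(n)["img"][:,:,::-1]; cv2.imwrite(f"pics/{n}_{tag}_full.png",d)
    k=min(800//w,600//h); cv2.imwrite(f"pics/{n}_{tag}.png",cv2.resize(d[y:y+h,x:x+w],None,fx=k,fy=k,interpolation=cv2.INTER_CUBIC)); print(n,x,y,k)
s=ctrl.read_state(); print(s["clock"],np.round(s["eef_pos"],2),np.round(s["tool_rot"],4),np.round(s["force"],2),s["width"])
E
python3 look.py a 340,170,100,90 190,170,100,100
```

```text
scene 340 170 6
top 190 170 6
1.7 [572.3  205.58 130.31] [-1.5712e+00  1.3000e-03 -1.1765e+00] [-0.96 -1.   -0.03] 85.09393946880324
```

View pics/scene_a.png

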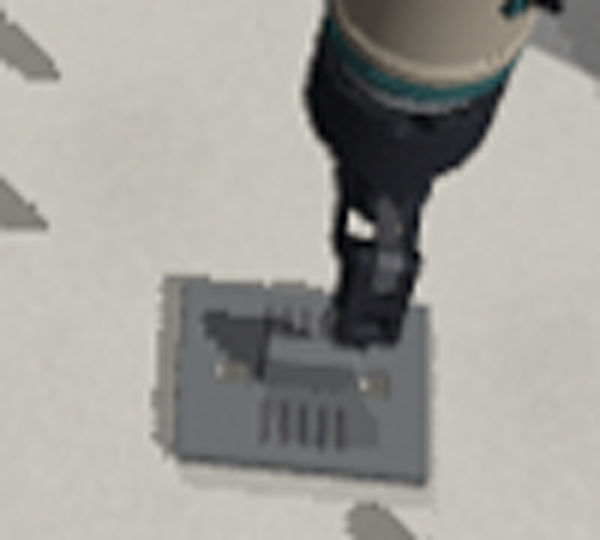

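View pics/top_a.png

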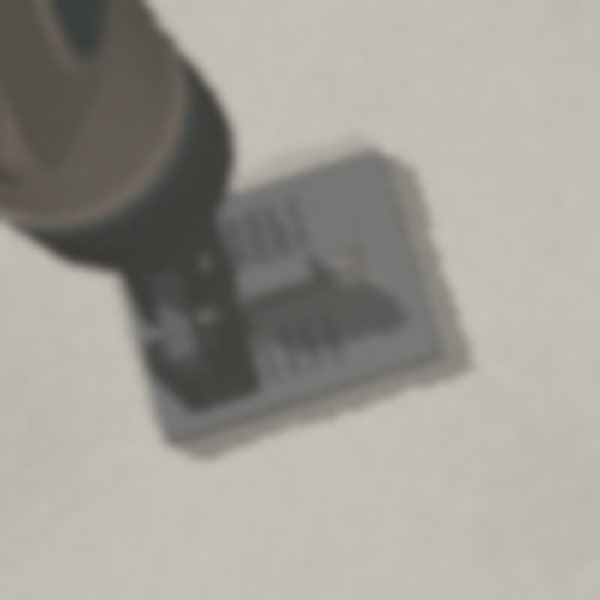

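```bash
python3 -m inch '[1,0,1.5,0,0,0,0, 1,0,4,0,0,0,0, 1,0,6.5,0,0,0,0, 1,0,8.5,0,0,0,0, 1,0,10,0,0,0,0, 1,0,11,0,0,0,0, 1,0,11.3,0,0,0,0, 1,0,11.3,0,0,0,0, 0.3,0,11.3,0,0,0,0, 0.1,0,11.3,0,0,0,0, 0,0,11.3,0,0,0,0, 0,0,11.3,0,0,0,0]'; python3 -m inch '[0,0,0,0,0,0,0, 0,0,0,0,0,0,0, 0,0,0,0,0,0,0, 0,0,0,0,0,0,0, 0,0,0,0,0,0,0]'
```

```text
clock: 2.9
eef_pos: [573.7, 203.6, 17.7]
tool_rot: [-1.57, 0.0, -1.18]
force: [0.6, 0.5, -0.2]
width: 28.1
clock: 3.4
eef_pos: [573.7, 203.7, 17.7]
tool_rot: [-1.57, 0.0, -1.18]
force: [0.3, 0.2, 5.7]
width: 13.2
```

```bash
python3 -m inch '[0,0,0,0,0,0,0, 0,0,-0.5,0,0,0,0, 0,0,-1.5,0,0,0,0, 0,0,-3,0,0,0,0, 0,0,-6,0,0,0,0, 0,0,-10,0,0,0,0, 0,0,-14,0,0,0,0, 0,0,-17,0,0,0,0, 0,0,-18.5,0,0,0,0, 0,0,-19,0,0,0,0, 0,0,-19,0,0,0,0]'; python3 look.py b 340,150,100,100 170,170,100,100
```

```text
clock: 4.5
eef_pos: [573.5, 203.6, 208.4]
tool_rot: [-1.569, 0.0, -1.18]
force: [0.7, -0.0, -1.7]
width: 12.9
scene 340 150 6
top 170 170 6
4.6 [572.59 203.39 206.48] [-1.5727e+00  2.0000e-04 -1.1795e+00] [-0.31 -0.62 -1.52] 13.086911676161092
```

View pics/scene_b.png

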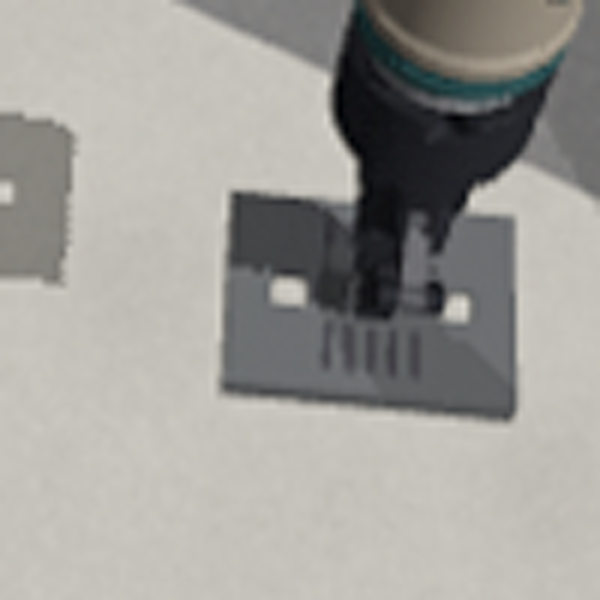

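View pics/top_b.png

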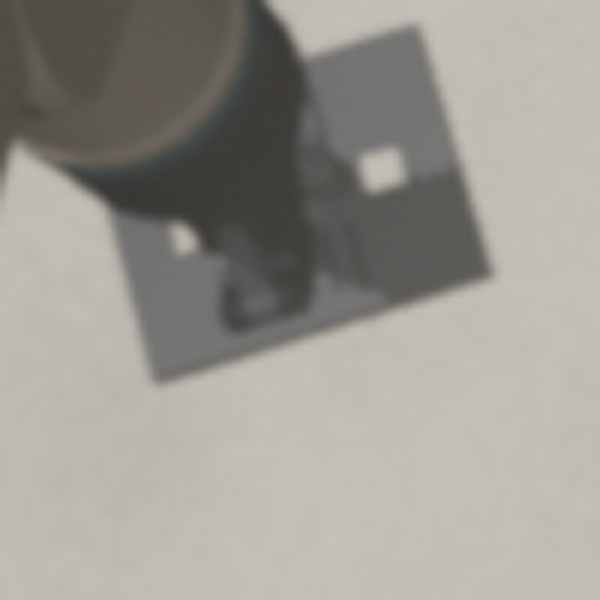

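Run:
```python
from h import *
np.set_printoptions(precision=1,suppress=True)
s=unc([(232,191),(516,216),(514,410),(223,385),(289,291),(456,307)],340,150,6); sm=[(-47,-60),(-47,60),(47,60),(47,-60),(0,-34),(0,34)]
t=unc([(490,272),(157,378),(416,25),(382,170)],170,170,6); tm=[(-47,-60),(-47,60),(47,-60),(0,-34)]
def T(m,p):
    c,q=np.cos(p[2]),np.sin(p[2]);m=np.array(m,float);return np.c_[m@np.array([[c,-q],[q,c]]).T+p[:2],np.full(len(m),p[3])]
f=lambda p,w:np.concatenate(([proj("scene",T(sm,p))-s] if "s" in w else [])+([proj("top",T(tm,p))-t] if "t" in w else [])).ravel()
for w in("st","s","t"):
    r=least_squares(f,[573,204,.39,200],args=(w,));print(w,r.x[:2],np.degrees(r.x[2]),r.x[3],np.abs(r.fun).max())
```

```text
st [572.8 204.7] 22.447065347643168 199.35184054719863 0.7837701637061514
s [573.7 205.2] 22.38833045250231 201.29752612345084 0.6988423390727121
t [575.7 207.4] 22.391381153186256 185.78717115705936 0.11620010717209084
```

Run:
```python
from h import *
a=-np.radians(27.65);R=np.array([[np.cos(a),-np.sin(a)],[np.sin(a),np.cos(a)]])
def W(x,y,z): return np.r_[R@[x,y]+[580,-143.7],z]
ims=[]
for n,(x0,y0,w,h),k in (("scene",(262,143,50,45),12),("top",(350,190,60,60),9)):
    im=cv2.imread(f"pics/{n}0.png");im=cv2.resize(im[y0:y0+h,x0:x0+w],None,fx=k,fy=k,interpolation=cv2.INTER_CUBIC)
    im=np.clip(im*1.5,0,255).astype(np.uint8)
    raw=im.copy()
    def L(p,q,c):
        u=[tuple(int(round(v)) for v in ((proj(n,X)[0]-[x0,y0])+.5)*k) for X in(p,q)];cv2.line(im,*u,c,1,cv2.LINE_AA)
    for y0_ in(40,-40):
        for d,c in((1,(0,0,255)),(4,(0,255,0)),(7,(255,0,0))):
            L(W(d-5.5,y0_,112),W(d-5.5,y0_,136),c);L(W(d+5.5,y0_,112),W(d+5.5,y0_,136),c);L(W(d-5.5,y0_,136),W(d+5.5,y0_,136),c)
    for p,q in(((-34,-52),(34,-52)),((34,-52),(34,52)),((34,52),(-34,52)),((-34,52),(-34,-52))): L(W(*p,112),W(*q,112),(0,255,255))
    cv2.imwrite(f"pics/{n}_hk.png",im);cv2.imwrite(f"pics/{n}_hkr.png",raw)
```

```text
(no output)
```

View pics/scene_hk.png

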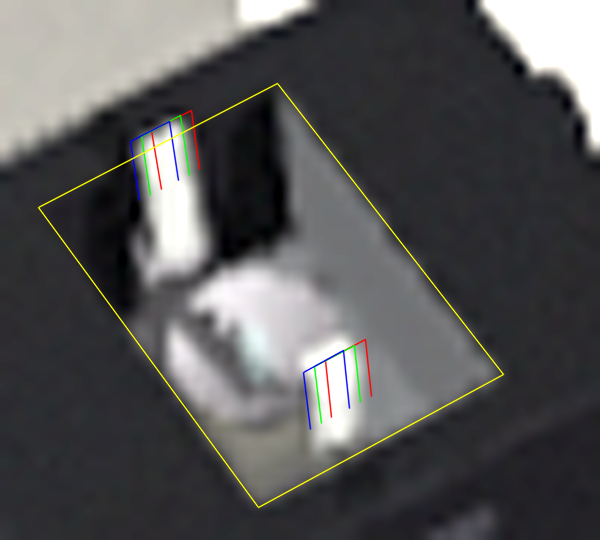

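View pics/top_hk.png

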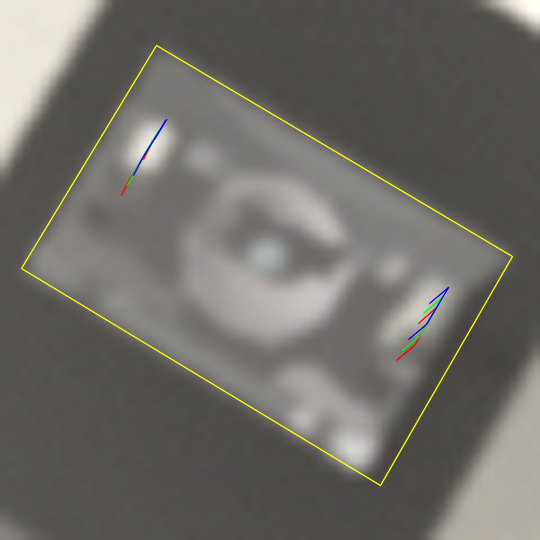

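View pics/top_hkr.png

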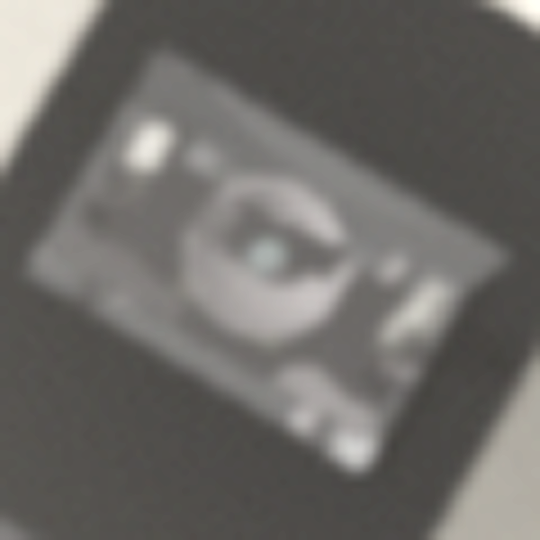

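```bash
python3 -m inch '[0,1,0,-0.38,0,1.5,0, 0,3.5,0,-1.32,0,5,0, 0,7,0,-2.64,0,10.5,0, 0,11,0,-4.15,0,17,0, 0,15,0,-5.66,0,23,0, 0,19,0,-7.17,0,29,0, 0,23,0,-8.68,0,35,0, 0,27,0,-10.2,0,41,0, 0,30,0,-11.3,0,46,0, 0,32,0,-12.1,0,49,0, 0,32.76,0,-12.36,0,50.1,0, 0,32.76,0,-12.36,0,50.1,0]';python3 -m inch '[0,0,1.5,0,0,0,0, 0,0,3,0,0,0,0, 0,0,3.5,0,0,0,0, 0,0,3.5,0,0,0,0, 0,0,3.5,0,0,0,0]'; python3 look.py c 225,100,110,110 320,140,110,110
```

```text
clock: 5.8
eef_pos: [583.7, -146.8, 206.7]
tool_rot: [-1.572, -0.0, -2.055]
force: [-0.2, 0.6, -1.6]
width: 12.6
clock: 6.3
eef_pos: [584.6, -145.5, 172.7]
tool_rot: [-1.57, 0.001, -2.052]
force: [0.6, -0.1, -0.2]
width: 12.8
scene 225 100 5
top 320 140 5
6.4 [ 584.66 -146.09  173.02] [-1.5696e+00  5.0000e-04 -2.0531e+00] [-0.34  0.47 -1.6 ] 13.034388671400942
```

View pics/scene_c.png

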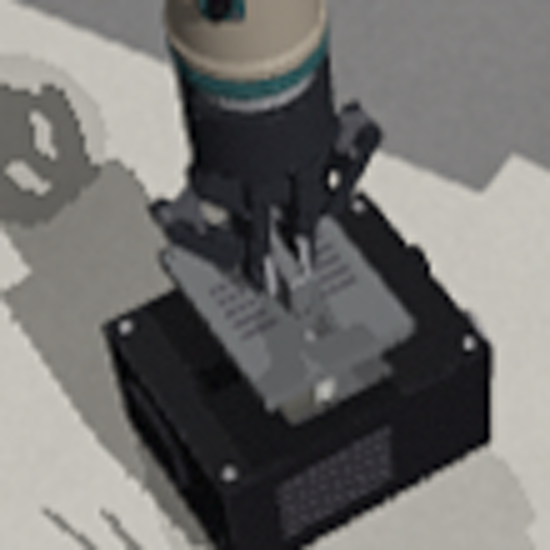

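View pics/top_c.png

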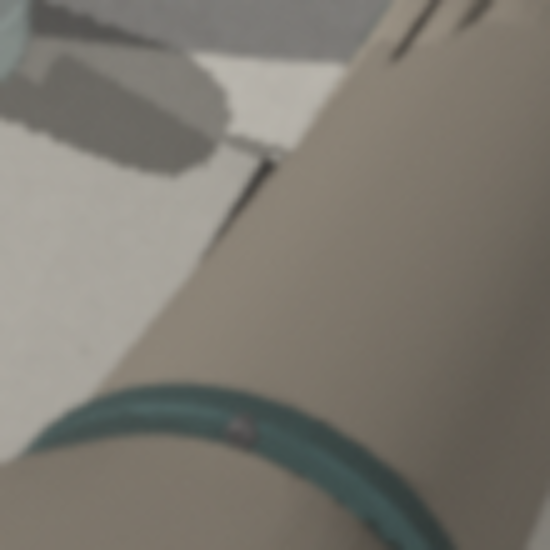

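```bash
python3 -m inch '[0,0,1,0,0,0,0, 0,0,1.8,0,0,0,0, 0,0,2.3,0,0,0,0, 0,0,2.3,0,0,0,0]'; python3 look.py d 255,145,75,60 320,140,110,110
```

```text
clock: 6.8
eef_pos: [583.3, -146.2, 148.1]
tool_rot: [-1.573, -0.001, -2.054]
force: [0.5, 0.4, -0.7]
width: 12.9
scene 255 145 10
top 320 140 5
6.9 [ 583.98 -146.52  149.03] [-1.5712e+00 -3.0000e-04 -2.0541e+00] [ 0.14  0.17 -1.32] 12.7683687146482
```

View pics/scene_d.png

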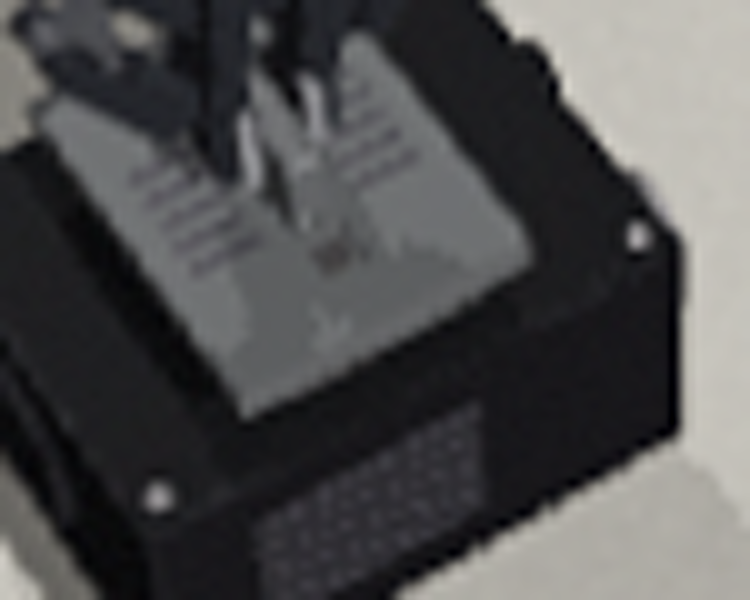

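Run:
```python
from h import *
np.set_printoptions(precision=2,suppress=True)
p=unc([(245,412),(533,255),(45,125),(360,32),(340,250),(158,497),(637,237)],255,145,10)
z=[143.7]*5+[112]*2
X=np.array([ray("scene",q,zz)[0] for q,zz in zip(p,z)])
a=-np.radians(27.65);u=np.array([np.cos(a),np.sin(a)]);v=np.array([-u[1],u[0]])
for q in X: r=q[:2]-[579.5,-143.6]; print(q,r@u,r@v)
```

```text
[ 658.37 -108.47  143.7 ] 53.56279325882032 67.72068870440773
[575.61 -65.33 143.7 ] -39.772909907073256 67.5277299911635
[ 603.46 -209.    143.7 ] 51.56848803045339 -46.81156959079548
[ 531.93 -147.5   143.7 ] -40.32711942009491 -25.530006952447714
[ 600.04 -113.33  143.7 ] 4.150318794261633 36.344418814721216
[ 678.   -127.89  112.  ] 79.96063842559295 59.62278158330869
[537.08 -53.61 112.  ] -79.33925250462083 60.031374962604225
```

Run:
```python
from h import *
np.set_printoptions(precision=2,suppress=True)
p=unc([(245,412),(533,255),(45,125),(360,32),(340,250)],255,145,10)
a=-np.radians(27.65);u=np.array([np.cos(a),np.sin(a)]);v=np.array([-u[1],u[0]])
for z in (131.7,):
  for q in ray("scene",p,z): r=q[:2]-[579.5,-143.6]; print(z,q,r@u,r@v)
# overlay predicted cover (d=5, dy=0)
im=cv2.imread("pics/scene_d_full.png");x0,y0,k=255,145,10
im=cv2.resize(im[y0:y0+60,x0:x0+75],None,fx=k,fy=k,interpolation=cv2.INTER_CUBIC);im=np.clip(im*1.6,0,255).astype(np.uint8)
cv2.imwrite("pics/scene_d_raw.png",im)
def L(P_,c):
    Q=proj("scene",[[*(np.array([579.5,-143.6])+x*u+y*v),z] for x,y,z in P_]);Q=((Q-[x0,y0]+.5)*k).round().astype(int)
    cv2.polylines(im,[Q.reshape(-1,1,2)],True,c,1,cv2.LINE_AA)
d=5
for z,c in((143.7,(0,255,0)),(131.7,(0,255,255))):
    L([(d-47,-60,z),(d+47,-60,z),(d+47,60,z),(d-47,60,z)],c)
L([(d-7,27,143.7),(d+7,27,143.7),(d+7,41,143.7),(d-7,41,143.7)],(0,0,255))
L([(d-5.5,36.5,136),(d+5.5,36.5,136),(d+5.5,40,136),(d-5.5,40,136)],(255,0,0))
cv2.imwrite("pics/scene_d_ov.png",im)
```

```text
131.7 [ 652.37 -113.36  131.7 ] 50.51537004665268 60.605299728145255
131.7 [568.56 -69.67 131.7 ] -43.99583028754296 60.409910836380675
131.7 [ 596.76 -215.15  131.7 ] 48.49594795443676 -55.36941135563286
131.7 [ 524.34 -152.88  131.7 ] -44.5570196774081 -33.81982248755871
131.7 [ 593.31 -118.28  131.7 ] 0.48058041392465256 28.833867910534437
```

View pics/scene_d_ov.png

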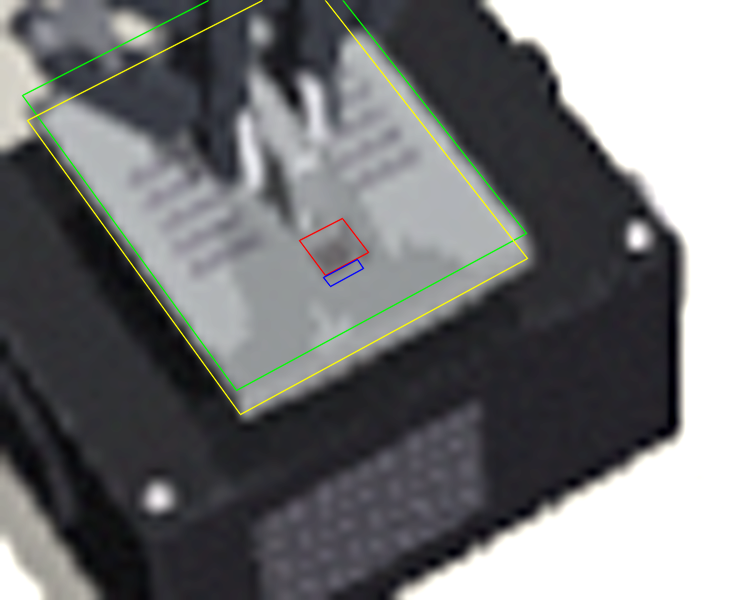

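View pics/scene_d_raw.png

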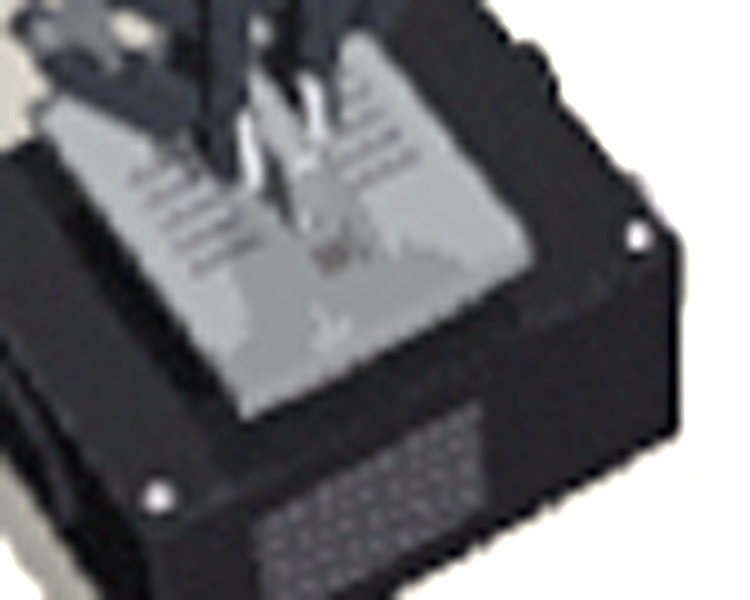

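```bash
python3 -m inch '[0,0,0.2,0,0,0,0, 0,0,0.3,0,0,0,0, 0,0,0.35,0,0,0,0, 0,0,0.35,0,0,0,0]'; python3 -m inch '[0,0,0.05,0,0,0,0, 0,0,0.1,0,0,0,0, 0,0,0.1,0,0,0,0]';  python3 -m inch '[0,0,0.05,0,0,0,0, 0,0,0.05,0,0,0,0, 0,0,0.05,0,0,0,0]'
```

```text
clock: 7.3
eef_pos: [584.1, -146.4, 145.8]
tool_rot: [-1.571, 0.0, -2.054]
force: [0.7, -0.4, -0.8]
width: 12.8
clock: 7.6
eef_pos: [584.1, -146.4, 144.8]
tool_rot: [-1.571, 0.0, -2.054]
force: [0.2, 0.3, 0.2]
width: 12.9
clock: 7.9
eef_pos: [584.1, -146.4, 144.2]
tool_rot: [-1.571, -0.0, -2.054]
force: [0.1, -0.5, -1.5]
width: 13.0
```

```bash
python3 -m inch '[0,0,0.05,0,0,0,0, 0,0,0.1,0,0,0,0, 0,0,0.1,0,0,0,0]'; python3 -m inch '[0,0,0.05,0,0,0,0, 0,0,0.1,0,0,0,0, 0,0,0.1,0,0,0,0]'
```

```text
clock: 8.2
eef_pos: [584.0, -146.4, 143.2]
tool_rot: [-1.571, -0.0, -2.054]
force: [-0.9, 0.0, -0.6]
width: 13.1
clock: 8.5
eef_pos: [584.0, -146.4, 142.2]
tool_rot: [-1.571, -0.0, -2.054]
force: [-0.1, -0.3, -1.4]
width: 12.8
```

```bash
python3 -m inch '[0,0,0.05,0,0,0,0, 0,0,0.1,0,0,0,0, 0,0,0.1,0,0,0,0]'; python3 -m inch '[0,0,0.05,0,0,0,0, 0,0,0.1,0,0,0,0, 0,0,0.1,0,0,0,0]'; echo PLUS; python3 -m inch '[0,0,0,0.05,0,0,0, 0,0,0,0.1,0,0,0, 0,0,0,0.1,0,0,0]';python3 -m inch '[0,0,0,0.05,0,0,0, 0,0,0,0.05,0,0,0]'
```

```text
clock: 8.8
eef_pos: [584.1, -146.6, 141.3]
tool_rot: [-1.571, -0.0, -2.054]
force: [-0.7, 0.3, -0.9]
width: 13.1
clock: 9.1
eef_pos: [584.1, -146.7, 140.3]
tool_rot: [-1.571, -0.0, -2.054]
force: [-0.1, -0.4, 0.2]
width: 12.7
PLUS
clock: 9.4
eef_pos: [584.7, -146.9, 140.2]
tool_rot: [-1.571, -0.0, -2.054]
force: [-1.0, -1.1, -0.2]
width: 13.2
clock: 9.6
eef_pos: [585.3, -147.2, 140.2]
tool_rot: [-1.571, -0.0, -2.054]
force: [-0.9, -1.5, 0.3]
width: 12.9
```

```bash
python3 -m inch '[0,0,0,0.05,0,0,0, 0,0,0,0.05,0,0,0]';python3 -m inch '[0,0,0,0.05,0,0,0, 0,0,0,0.05,0,0,0]'
```

```text
clock: 9.8
eef_pos: [585.5, -147.2, 140.2]
tool_rot: [-1.572, -0.0, -2.054]
force: [-1.7, -0.4, 1.2]
width: 13.3
clock: 10.0
eef_pos: [585.7, -147.3, 140.1]
tool_rot: [-1.572, -0.0, -2.054]
force: [-4.1, 0.4, 0.1]
width: 12.6
```

```bash
python3 -m inch '[0,0,0,-0.1,0,0,0, 0,0,0,-0.25,0,0,0, 0,0,0,-0.25,0,0,0]';python3 -m inch '[0,0,0,-0.05,0,0,0, 0,0,0,-0.1,0,0,0, 0,0,0,-0.1,0,0,0]';python3 -m inch '[0,0,0,-0.05,0,0,0, 0,0,0,-0.05,0,0,0]';python3 -m inch '[0,0,0,-0.05,0,0,0, 0,0,0,-0.05,0,0,0]'
```

```text
clock: 10.3
eef_pos: [584.7, -146.7, 140.5]
tool_rot: [-1.569, 0.0, -2.054]
force: [0.2, -1.4, -0.6]
width: 13.4
clock: 10.6
eef_pos: [583.4, -146.1, 140.4]
tool_rot: [-1.57, 0.0, -2.054]
force: [0.2, -2.0, 0.1]
width: 13.0
clock: 10.8
eef_pos: [582.9, -145.8, 140.4]
tool_rot: [-1.57, 0.0, -2.054]
force: [0.8, -2.4, 0.1]
width: 13.3
clock: 11.0
eef_pos: [582.8, -145.7, 140.4]
tool_rot: [-1.57, -0.0, -2.054]
force: [0.4, -3.0, -1.0]
width: 13.2
```

```bash
python3 -m inch '[0,0,0,0.1,0,0,0, 0,0,0,0.21,0,0,0, 0,0,0,0.21,0,0,0]';python3 -m inch '[0,0.05,0,0,0,0,0, 0,0.1,0,0,0,0,0, 0,0.1,0,0,0,0,0]';python3 - <<'E'
from cell import ctrl;s=ctrl.read_state();print(s["force"],s["torque"])
E
```

```text
clock: 11.3
eef_pos: [583.6, -146.2, 140.0]
tool_rot: [-1.572, -0.0, -2.054]
force: [-2.3, -1.3, 0.6]
width: 13.1
clock: 11.6
eef_pos: [583.7, -147.0, 140.1]
tool_rot: [-1.571, 0.0, -2.054]
force: [-0.3, -1.7, -1.2]
width: 13.0
[-0.33217706 -1.72373799 -1.22774338] [-0.14624316  0.14551865 -0.02146   ]
```

```bash
python3 -m inch '[0,0.05,0,0,0,0,0, 0,0.1,0,0,0,0,0, 0,0.1,0,0,0,0,0]';python3 -m inch '[0,0.05,0,0,0,0,0, 0,0.1,0,0,0,0,0, 0,0.1,0,0,0,0,0]'
```

```text
clock: 11.9
eef_pos: [583.5, -147.8, 140.3]
tool_rot: [-1.571, 0.001, -2.054]
force: [-0.1, 0.4, 0.1]
width: 12.8
clock: 12.2
eef_pos: [583.0, -148.6, 140.3]
tool_rot: [-1.571, 0.001, -2.054]
force: [1.4, 1.5, -0.9]
width: 12.7
```

```bash
python3 -m inch '[0,-0.06,0,0,0,0,0, 0,-0.12,0,0,0,0,0, 0,-0.12,0.05,0,0,0,0, 0,-0.12,0.1,0,0,0,0, 0,-0.12,0.1,0,0,0,0]';python3 -m inch '[0,0,0.05,0,0,0,0, 0,0,0.1,0,0,0,0, 0,0,0.1,0,0,0,0]';python3 -m inch '[0,0,0.05,0,0,0,0, 0,0,0.1,0,0,0,0, 0,0,0.1,0,0,0,0]'
```

```text
clock: 12.7
eef_pos: [583.5, -148.1, 139.5]
tool_rot: [-1.57, 0.0, -2.054]
force: [1.1, 1.2, 1.8]
width: 12.9
clock: 13.0
eef_pos: [583.7, -148.2, 138.6]
tool_rot: [-1.57, 0.0, -2.054]
force: [0.6, 0.2, 4.5]
width: 12.8
clock: 13.3
eef_pos: [583.8, -148.2, 137.8]
tool_rot: [-1.57, 0.0, -2.054]
force: [0.1, 1.6, 5.5]
width: 12.6
```

```bash
python3 -m inch '[0,0,0.05,0,0,0,0, 0,0,0.1,0,0,0,0, 0,0,0.1,0,0,0,0]';python3 -m inch '[0,0,0.05,0,0,0,0, 0,0,0.1,0,0,0,0, 0,0,0.1,0,0,0,0]'
```

```text
clock: 13.6
eef_pos: [584.0, -148.3, 137.1]
tool_rot: [-1.569, 0.0, -2.054]
force: [0.6, 1.2, 6.2]
width: 12.6
clock: 13.9
eef_pos: [584.0, -148.3, 135.9]
tool_rot: [-1.569, 0.0, -2.054]
force: [1.4, -0.1, 0.5]
width: 12.9
```

```bash
python3 -m inch '[0,0,0.05,0,0,0,0, 0,0,0.1,0,0,0,0, 0,0,0.1,0,0,0,0]';python3 -m inch '[0,0,0.05,0,0,0,0, 0,0,0.1,0,0,0,0, 0,0,0.1,0,0,0,0]';python3 -m inch '[0,0,0.05,0,0,0,0, 0,0,0.1,0,0,0,0, 0,0,0.1,0,0,0,0]'
```

```text
clock: 14.2
eef_pos: [583.6, -148.1, 134.3]
tool_rot: [-1.57, 0.0, -2.054]
force: [2.4, 1.5, 2.4]
width: 12.8
clock: 14.5
eef_pos: [583.3, -148.0, 133.2]
tool_rot: [-1.571, 0.0, -2.054]
force: [1.4, 2.0, 3.8]
width: 12.9
clock: 14.8
eef_pos: [583.2, -147.9, 132.1]
tool_rot: [-1.571, -0.0, -2.054]
force: [1.0, 1.8, 2.2]
width: 12.9
```

```bash
python3 -m inch '[0,0,0.05,0,0,0,0, 0,0,0.1,0,0,0,0, 0,0,0.1,0,0,0,0]';python3 -m inch '[0,0,0.05,0,0,0,0, 0,0,0.1,0,0,0,0, 0,0,0.1,0,0,0,0]';python3 -m inch '[0,0,0.05,0,0,0,0, 0,0,0.05,0,0,0,0]'
```

```text
clock: 15.1
eef_pos: [582.3, -148.1, 130.5]
tool_rot: [-1.573, -0.001, -2.054]
force: [0.5, 1.4, -1.0]
width: 12.9
clock: 15.4
eef_pos: [583.0, -148.2, 130.0]
tool_rot: [-1.571, -0.0, -2.054]
force: [-0.6, -0.5, -0.3]
width: 12.9
clock: 15.6
eef_pos: [583.3, -148.2, 129.8]
tool_rot: [-1.571, -0.0, -2.054]
force: [0.9, -0.7, 0.1]
width: 12.8
```

```bash
python3 -m inch '[0,0,0.05,0,0,0,0, 0,0,0.05,0,0,0,0]';python3 -m inch '[0,0,0.05,0,0,0,0, 0,0,0.05,0,0,0,0]'
```

```text
clock: 15.8
eef_pos: [583.3, -148.2, 129.7]
tool_rot: [-1.571, 0.0, -2.054]
force: [-0.4, 0.1, 3.7]
width: 12.8
clock: 16.0
eef_pos: [583.3, -148.2, 129.7]
tool_rot: [-1.571, 0.0, -2.054]
force: [-2.8, 0.7, 7.6]
width: 12.9
```

```bash
python3 -m inch '[0,0,0.03,0,0,0,0, 0,0,0.03,0,0,0,0, 0,0,0.03,0,0,0,0]'; python3 look.py e 255,145,75,60 320,140,110,110
```

```text
clock: 16.3
eef_pos: [583.3, -148.2, 129.7]
tool_rot: [-1.57, 0.0, -2.054]
force: [-3.1, 0.2, 9.4]
width: 12.7
scene 255 145 10
top 320 140 5
16.4 [ 583.31 -148.2   129.68] [-1.5705e+00  5.0000e-04 -2.0541e+00] [-3.17  1.17  9.85] 12.712039522765727
```

View pics/scene_e.png

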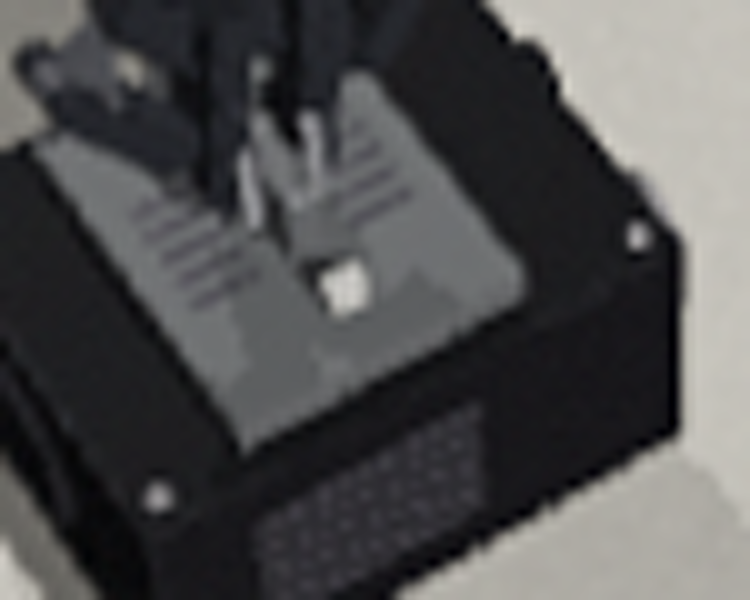

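```bash
python3 -m inch '[0,0,-0.08,0,0,0,0, 0,0,-0.15,0,0,0,0, 0,0,-0.2,0,0,0,0, 0,0,-0.2,0,0,0,0]';python3 -m inch '[0,0,-0.05,0,0,0,0, 0,0,-0.05,0,0,0,0]';python3 -m inch '[0,0,-0.03,0,0,0,0, 0,0,-0.03,0,0,0,0]'
```

```text
clock: 16.8
eef_pos: [583.4, -148.0, 130.2]
tool_rot: [-1.571, -0.0, -2.054]
force: [0.4, 0.3, -1.1]
width: 12.5
clock: 17.0
eef_pos: [583.3, -148.0, 130.9]
tool_rot: [-1.571, -0.0, -2.054]
force: [0.7, -0.9, -1.9]
width: 12.9
clock: 17.2
eef_pos: [583.3, -148.0, 131.2]
tool_rot: [-1.571, -0.0, -2.054]
force: [0.3, 0.4, -0.5]
width: 13.2
```

```bash
python3 -m inch '[0,0,-0.03,0,0,0,0, 0,0,-0.03,0,0,0,0]';python3 -m inch '[0,0,-0.03,0,0,0,0, 0,0,-0.03,0,0,0,0]'
```

```text
clock: 17.4
eef_pos: [583.3, -148.0, 131.3]
tool_rot: [-1.571, -0.0, -2.054]
force: [0.7, -0.7, -3.7]
width: 12.6
clock: 17.6
eef_pos: [583.2, -148.0, 131.4]
tool_rot: [-1.571, -0.0, -2.054]
force: [0.9, -0.1, -8.2]
width: 12.8
```

```bash
python3 - <<'E'
from cell import ctrl;import numpy as np;s=ctrl.read_state();print(s["force"],s["torque"])
u=np.array([.886,-.464,0]);print("moment about source x:",np.dot(s["torque"],u))
E
python3 -m inch '[0,0,0.1,0,0,0,0, 0,0,0.2,0,0,0,0, 0,0,0.25,0,0,0,0, 0,0,0.28,0,0,0,0, 0,0,0.28,0,0,0,0]'
python3 - <<'E'
from cell import ctrl;import numpy as np;s=ctrl.read_state();print(s["force"],s["torque"])
u=np.array([.886,-.464,0]);print("moment about source x:",np.dot(s["torque"],u))
E
```

```text
[ 0.93843734 -0.09541554 -8.1622461 ] [-0.18152801 -0.35166015 -0.03550003]
moment about source x: 0.0023364917559580145
clock: 18.1
eef_pos: [583.5, -148.1, 129.7]
tool_rot: [-1.57, 0.0, -2.054]
force: [-2.0, 0.8, 4.2]
width: 12.9
[-2.04001234  0.77030724  4.19258044] [ 0.14163245  0.30382728 -0.05560929]
moment about source x: -0.015489503163713836
```

```bash
python3 -m inch '[0,0,-0.04,0,0,0,0, 0.3,0,-0.04,0,0,0,0, 0.5,0,-0.04,0,0,0,0, 0.5,0,-0.04,0,0,0,0, 0.5,0,-0.04,0,0,0,0, 0.5,0,-0.04,0,0,0,0]'; python3 -m inch '[0.5,0,-0.5,0,0,0,0, 0.5,0,-2,0,0,0,0, 0.5,0,-4,0,0,0,0, 0.5,0,-8,0,0,0,0, 0.5,0,-12,0,0,0,0, 0.5,0,-15,0,0,0,0, 0.5,0,-16,0,0,0,0, 0.5,0,-16,0,0,0,0]'
```

```text
clock: 18.7
eef_pos: [583.4, -148.0, 129.4]
tool_rot: [-1.571, -0.0, -2.054]
force: [0.4, -0.1, 0.2]
width: 42.9
clock: 19.5
eef_pos: [584.0, -148.3, 290.9]
tool_rot: [-1.568, 0.001, -2.054]
force: [-0.2, 0.4, -1.5]
width: 42.8
```

```bash
python3 -m inch '[0.5,-2,0,-1.05,0,0,0, 0.5,-6,0,-3.15,0,0,0, 0.5,-10,0,-5.2,0,0,0, 0.5,-14,0,-7.3,0,0,0, 0.5,-18,0,-9.4,0,0,0, 0.5,-22,0,-11.5,0,0,0, 0.5,-25,0,-13,0,0,0, 0.5,-26,0,-13.5,0,0,0, 0.5,-26,0,-13.5,0,0,0]'; python3 look.py f 240,135,90,75 325,165,110,110
```

```text
clock: 20.4
eef_pos: [583.4, 146.9, 287.5]
tool_rot: [-1.574, -0.002, -2.05]
force: [0.0, -0.4, -0.1]
width: 42.7
scene 240 135 8
top 325 165 5
20.5 [584.2  142.71 288.56] [-1.5712 -0.0027 -2.056 ] [-0.31 -0.3   0.3 ] 42.63314560579576
```

View pics/scene_f.png

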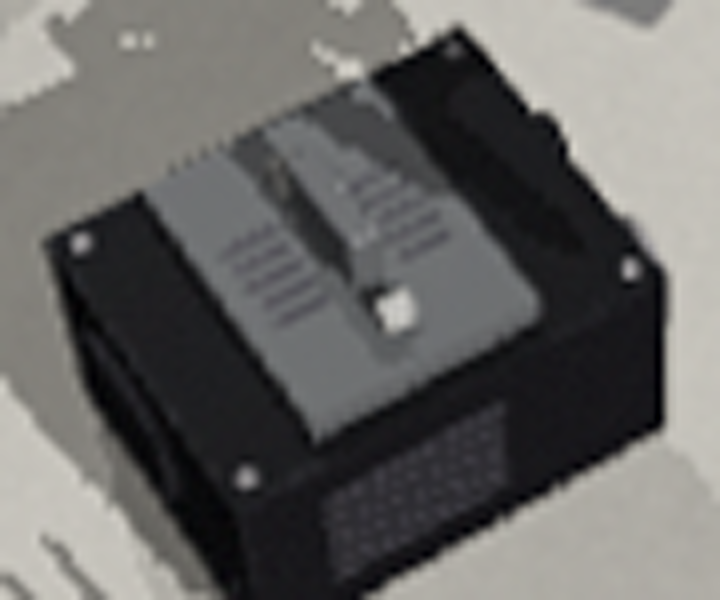

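View pics/top_f.png

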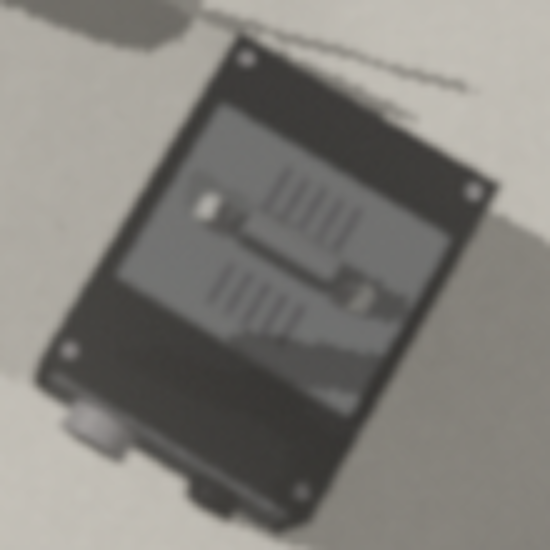

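View pics/scene_f_full.png

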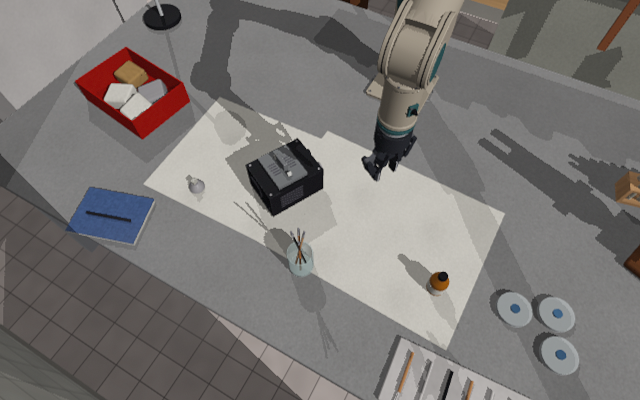

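```bash
python3 -m inch '[0.5,0,0,0,0,0,0, 0.5,0,0,0,0,0,0, 0.5,0,0,0,0,0,0]'
python3 - <<'E'
from h import *
s=unc([(315,428),(541,298),(147,195),(365,80)],240,135,8);t=unc([(222,103),(116,275),(455,238),(351,415)],325,165,5)
X=tri(s,t);print(X.round(1),X.mean(0).round(1))
E
python3 -c "from cell import finish_job; print(finish_job())"
```

```text
clock: 20.8
eef_pos: [584.7, 143.6, 289.6]
tool_rot: [-1.571, -0.0, -2.056]
force: [-0.4, 0.0, 1.2]
width: 42.8
[[ 653.9 -115.3  120.8]
 [ 570.3  -71.7  123.9]
 [ 598.1 -222.2  120.4]
 [ 515.3 -178.6  121.1]] [ 584.4 -147.   121.5]
the job is handed in; nothing more can be done
None
```

The cover is back on the source with both hooks latched. I gripped it by its rib, found the hooks with the slots about 4–5 mm to the fan side of the middle, and centred it by feel in x and y. Then I pushed it straight down in small steps.

- **Push:** The highest force read on the way down was about 7 N, and about 10 N pressing on the deck, both under the 25 N limit. The 7 N is slightly below the stated 8 to 15 N; I only read the force at the end of each step, so the peak may have fallen between readings.
- **Click and landing:** The resistance dropped away about 1 mm above the deck. The cover then stopped hard where the rim should meet the deck.
- **Tug test:** A gentle upward pull was stopped after about 1.7 mm at 8 N. There was no tilting moment about the source's x axis, so both sides hold. I pressed the cover home again before letting go.
- **Final pictures:** The cover looks flat with both hooks through the slots, the arm is clear, and the brush jar, bottle and old lamp look unmoved.
- **Height check:** My last measurement put the four top-plate corners at 120 to 124 mm. The true height is 124 mm, so this reads about 2.5 mm low on average, roughly the camera error. I therefore relied on the landing and tug readings for seating.

The job was handed in at about 21 s.

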